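# Clear the gateway and shut the brass gate of the component tray

## Robot

A 6-joint arm with a two-finger parallel gripper is mounted at the origin on the work surface. World frame = base frame: x ahead of the robot, y to its left, z up, the work surface at z = 0. Lengths are in m, angles in rad, forces in N, time in s.
With the tool pointing down it reaches from about 0.4 to 0.925 m from the base axis. Payload 3.4 kg.
Tool frame: the origin (TCP) lies on the mounting face of the last link; the fingertips stand 173 mm ahead of it and the grasp point (between the pads) lies 155 mm ahead of it; z points along the fingers, y is the line along which they close (so a half turn about z gives the same grasp; the last joint's range is limited). The gripper opens to 85 mm and grips with 20 to 120 N. Pads are 22 mm wide; open, the fingers measure 114 mm over their backs; the gripper's body (76 mm by 85 mm) begins 54 mm behind the grasp point. The pads swing forward as they close: fully open they stand 13 mm farther back than shut.
Start: joints at [-1.202, 0.307, 1.506, -0, 1.328, -0.073], TCP at [0.246, -0.52, 0.405] pointing down, gripper open.
Joint ranges: [-3.12, 3.12], [-1.05, 2.28], [0.14, 2.33], [-1.42, 4.57], [0.1, 2.73], [-2.68, 2.68]. Speed limits (rad/s): [2.57, 2.57, 3.14, 3.14, 3.14, 3.14].

## Interface

Orientations are given as a rotation vector (axis times angle).
In Python, from workcell import ctrl gives the robot as it stands.
- The arm moves only by the tool apply_moves, never from a script. Its argument "series" is text: rows parted by semicolons, each of 5 numbers parted by spaces: the shift along the tool's x, y, z in mm, then the turn about the tool's z in rad, then the gripper command: -1 is shut, 1 is fully open, values between are in proportion. In form: tx ty tz yaw fingers; .... A call has exactly 8 rows; each row shifts and turns the commanded pose from where the row before left it, along the tool's axes as they then stand; what a row does not reach is not made up. A row lasts 1/8 s, in which the tool goes at most 62.5 mm and 10.7 degrees, less where a joint would pass 70% of its speed; a pose out of reach is approached as far as the arm can. A call with a gripper value outside its range is refused whole. The fingers move at their own pace and stop on an object; the grip force is fixed at half the most. Time passes only in rows, so rows that do not move let the fingers close, or fill a call up. It gives the time, the measured TCP pose, the force, the opening and the grip force at its end, in the units of the state.
- ctrl.get_obs(): the state, without advancing time (a new reading comes with each control period).
- ctrl.camera(name): name is "side" or "top"; returns the picture (400x640x3 uint8, blue, green, red); there is no depth.
- ctrl.calibration(name): a dict with "mtx" (3x3 intrinsics, pixels), "k1" (the pictures are not rectified: a ray, as slopes to the right and down, at radius r is drawn at 1 + k1 r^2 times it, then the intrinsics apply), "position" and "attitude" of the camera in the world. Camera axes: x right, y up, looking along -z (the intrinsics and any distortion apply to the point x, -y, -z); pixel columns grow to the right and rows downward; lengths in m; the calibration is good to about 2 mm. A picture is of the moment at which its call begins. calibration takes no time and is no camera call.
- ctrl.sign_off(): hands the job in; it is judged then, once.
The state is a dict: "time": time; "joint_positions": joint angles; "dq": joint speeds; "joint_torque": joint torques, N m; "tool_pos": TCP position; "tcp_rot": TCP orientation; "contact_force": force on the tool from outside, world axes, zero at the start; "ft_torque": the same for the moment, N m; "gripper_width": finger opening in m; "gripper_force": force on a finger pad.
Only numpy, scipy, OpenCV 4.12 (cv2) and the standard library are available. Lean on these libraries where they do the work, as an engineer would, in place of code of your own. Each camera call takes 0.05 s, during which the arm holds its last target. There are 200 camera calls.

## Task

A beige keycap has slid down the sloped oak tray and lies half out on the lip, in the way of the small brass gate. With the fingertips push the keycap back up the slope, flat on the tray floor, until all of it is at least three centimetres inside the gateway; then push the brass gate fully shut against its post. Only push, and gently: do not pinch, press down on, lift or tip over the keycap, and leave the transformer, the battery holder and the scribe where they are.

Things in the scene. Friction and masses are not known exactly. Their poses are not given: they have to be found in the camera images.
- tray: fixed oak tray, 114 mm wide, 235 mm long; origin on the tiles (z = 0) under the middle of the gateway; own x points level uphill into the tray, y to the left looking uphill, z up. Inside y = -48 to +48 mm, between side walls 28 mm above the floor from x = 0 on. Square oak posts, 14 mm wide and 52 mm high, at y = +55 and -55 mm, their outer faces at x = -2 mm
- lip_end (a point): middle of the outer edge of the tray's floor, at tray x = -38 mm, 7 mm above the tiles. The plain floor rises from here straight along the tray's x by 8 degrees (0.14 rad); its top is 12.5 mm above the tiles in the gateway (x = 0)
- cross_bar (a point): middle of the foot of the oak bar that crosses the tray floor at tray x = 114 mm (downhill face), 28 mm above the tiles; the bar is 18 mm high; a few chips lie behind it
- gate (a joint): angle of the brass gate in rad: 0 = shut against the post at tray y = -55 mm; grows as it swings outwards; 1.57 = straight out along the tray's -x; at most 1.9. Upright stiff hinge: it stays where it is left and takes about 0.3 N at the free edge. The plate is 3 mm thick, 111 mm long from the hinge axis, from 15 to 48 mm above the tiles; rolled edges 6 mm thick
- gate_hinge (a point): point on the gate's hinge axis, 30 mm above the tiles, at x = -6 mm, y = +55 mm in the tray's frame. The shut gate reaches from here along the tray's -y
- gate_edge (a point): middle of the gate's rolled free edge, 108 mm from the hinge axis, 30 mm above the tiles; moves with the gate
- keycap_center (a point): centre of the beige plastic keycap (loose, 12 g), 37 mm long (its own y), 18 mm wide (its own x) and 13 mm high with slightly tapering sides; starts across the gateway, on the lip, long side about along the tray's y
- transformer: squat black iron transformer, loose, 78 x 46 x 49 mm high (x, y, z), 0.5 kg; origin in the middle of its underside; beside the tray's +y wall; leave it alone
- battery_holder: blue plastic holder for two cells, loose, 60 x 33 x 15 mm high; origin in the middle of its underside; on the tiles beyond the lip; leave it alone
- scribe: chrome steel scribe, loose, 148 mm long (along its own x, point at +x), 8 to 10 mm thick; origin at the underside, 81 mm from the point; beside the tray's -y wall; leave it alone
There are look-alikes about, which are no part of the job. What is meant by the part that bears keycap_center is not green or red, and is the smaller of those in its own colour.

How it is judged:
On the way, in this order (a step that is already met when the one before it is completed fails the run):
1. the keycap is pushed up the tray, well inside the gateway (x of keycap_center in the frame of tray above 0.033 m), for 0.2 s.
2. then the gate is shut (value of joint gate below 0.05 rad), for 0.2 s.
At the end, for the whole second after the job is handed in: the gate stands within 0.05 rad (5 mm at its free edge) of shut; the keycap lies at rest, right way up, on the tray floor between gate and cross bar, its centre more than 33 mm uphill of the gateway (tray x) (value of joint gate below 0.05 rad and x of keycap_center in the frame of tray between 0.033 and 0.113 m and y of keycap_center in the frame of tray between -0.048 and 0.048 m and z of keycap_center in the frame of tray below 0.04 m and angle between keycap_center's own z axis and vertical below 0.35 rad and linear speed of keycap below 0.02 m/s); the robot touches nothing.
It fails at once if the keycap is lifted off the tray floor (z of keycap_center in the frame of tray above 0.045 m or (z of keycap_center in the frame of tray above 0.035 m and x of keycap_center in the frame of tray below 0.04 m)).
It fails at once if the keycap is pinched or pressed hard (over 15 N) (contact force between the fingers and keycap above 15 N).
It fails at once if the keycap is tipped over (angle between keycap_center's own z axis and vertical above 0.8 rad).
It fails at once if the transformer, the battery holder or the scribe is disturbed (moved 10 mm) (distance of any of transformer, battery_holder, scribe from where it was at the start of the episode above 0.01 m).
It also fails if it takes over 48 s, if anything falls off the work surface, if the arm or the gripper's body presses on something with over 40 N, if the wrist force passes 120 N, or if a joint passes its speed limit or range.

## Working session

There is one attempt and no reset: what is moved stays moved. The work goes in short steps, Python scripts to look and compute and a tool call to move; the robot and the scene stay as the last step left them, time stands still between calls to the robot, and variables do not carry over. Pictures are saved under pics/ and viewed, at most 10 in all, crops included, and the job is handed in when it is done.

Besides the shell and the picture viewer there is one more tool, called after "Call:" as a command line: name --argument value ..., lists and objects as JSON in quotes. apply_moves: Moves the arm, as the interface text tells. Its arguments: {"type":"object","properties":{"series":{"type":"string"}},"required":["series"]}

```bash
mkdir -p pics; ls
cat > h.py <<'E'
import numpy as np,cv2
from workcell import ctrl
from scipy.spatial.transform import Rotation as R
def cal(n):
    c=ctrl.calibration(n); a=np.array(c["attitude"],float)
    M=a if a.shape==(3,3) else (R.from_rotvec(a).as_matrix() if a.size==3 else R.from_quat(a).as_matrix())
    return np.array(c["mtx"]),float(c["k1"]),np.array(c["position"]),M
def ray(n,u,v):
    K,k1,p,M=cal(n)
    d=cv2.undistortPoints(np.array([[[u,v]]],float),K,np.array([k1,0,0,0,0.]))[0,0]
    return p,M@np.array([d[0],-d[1],-1])
def onz(n,u,v,z):
    p,d=ray(n,u,v); return p+d*(z-p[2])/d[2]
def proj(n,P):
    K,k1,p,M=cal(n); q=M.T@(np.array(P)-p); s=np.array([q[0],-q[1]])/-q[2]
    s=s*(1+k1*(s@s)); return K[:2,:2]@s+K[:2,2]
E
python3 - <<'E'
from h import *
for n in("top","side"):
    print(ctrl.calibration(n)); cv2.imwrite(f"pics/{n}0.png",ctrl.camera(n))
print(ctrl.get_obs())
E
```

```text
pics
{'mtx': array([[447.68057219,   0.        , 321.44595893],
       [  0.        , 447.68057219, 207.45511899],
       [  0.        ,   0.        ,   1.        ]]), 'k1': -0.009732701147402826, 'position': array([ 0.49208706, -0.04838403,  0.76296229]), 'attitude': array([ 0.10186712, -0.07651506, -1.57510896])}
{'mtx': array([[410.36771453,   0.        , 321.66580664],
       [  0.        , 410.36771453, 199.43312902],
       [  0.        ,   0.        ,   1.        ]]), 'k1': -0.00536050580053639, 'position': array([0.22814836, 0.53831822, 0.46024506]), 'attitude': array([ 0.39364821, -1.32191113, -2.30554686])}
{'time': 0.1, 'joint_positions': array([-1.20152116e+00,  3.07514047e-01,  1.50758526e+00,  4.55810905e-06,
        1.32840484e+00, -7.34948044e-02]), 'dq': array([-0.00081345, -0.00090025, -0.00357967, -0.00050258, -0.00153014,
       -0.00167462]), 'joint_torque': array([ 5.84970294e-04, -4.58528209e+01, -2.52609122e+01, -1.68033080e-04,
        5.57880179e-03,  1.18798454e-05]), 'tool_pos': array([ 0.24622043, -0.51926046,  0.40384773]), 'tcp_rot': array([-3.06307502e+00, -6.89417139e-01,  4.35296396e-04]), 'contact_force': array([ 0.63847256,  0.18497046, -0.38171054]), 'ft_torque': array([ 0.03350929,  0.02722195, -0.07997594]), 'gripper_force': 0.0, 'gripper_width': 0.08553613650287664}
```

View pics/top0.png

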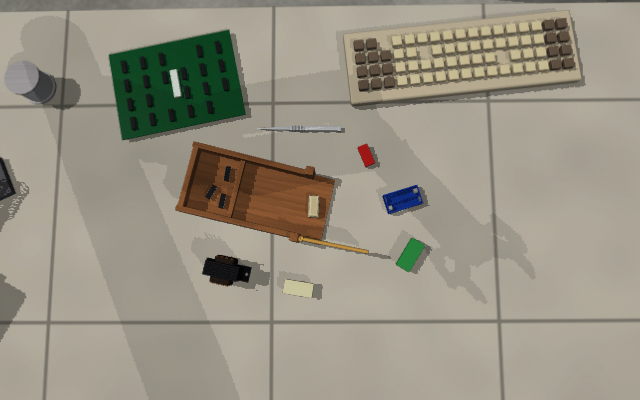

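View pics/side0.png

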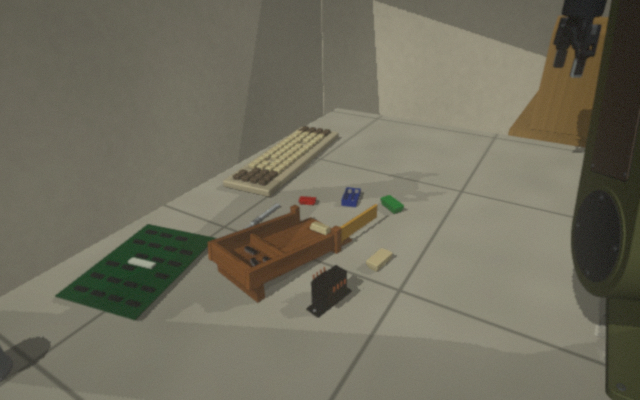

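The top view shows the tray with its open end to the right. The small keycap is at about (313,206), the gate runs from (297,238) to (368,252), and the posts are near (311,171) and (295,237). I'll enlarge this area.

Run:
```python
from h import *
a=cv2.imread("pics/top0.png")[130:280,170:370]
cv2.imwrite("pics/c.png",cv2.resize(a,None,fx=4,fy=4,interpolation=cv2.INTER_CUBIC))
```

```text
(no output)
```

View pics/c.png

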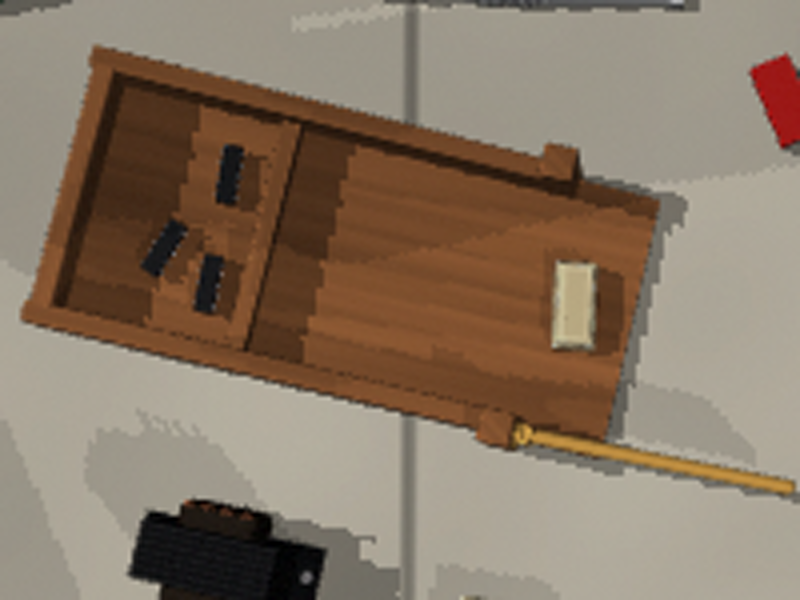

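```bash
cat >> h.py <<'E'
def fit():
    from scipy.optimize import least_squares
    o=[((659,202),(-38,-57,7)),((604,440),(-38,57,7)),((562,164),(-9,-55,52)),((497,427),(-9,55,52)),((523,434),(-6,55,48)),((95,47),(197,-57,68)),((22,320),(197,57,68))]
    W=lambda q,P:np.r_[q[:2]+R.from_euler('z',q[2]).as_matrix()[:2,:2]@(np.array(P[:2])/1e3),P[2]/1e3]
    f=lambda q:np.concatenate([proj("top",W(q,P))-np.array(c)/4-[170,130] for c,P in o])
    # rays: posts span x -2..+12
    r=least_squares(f,[0.55,-0.05,1.4],loss='soft_l1'); return r.x,r.fun
def toworld(q,P): P=np.array(P,float); return np.r_[q[:2]+R.from_euler('z',q[2]).as_matrix()[:2,:2]@P[:2],P[2]]
def totray(q,w): return np.r_[R.from_euler('z',q[2]).as_matrix()[:2,:2].T@(np.array(w[:2])-q[:2]),w[2]]
E
python3 - <<'E'
from h import *
q,f=fit(); print(q,f.reshape(-1,2).round(1))
cr=lambda u,v:(u/4+170,v/4+130)
for n,u,v,z in[("kc tl",556,263,.022),("tr",597,263,.022),("br",593,350,.022),("bl",552,346,.022),("edge",793,487,.048)]:
    print(n,totray(q,onz("top",*cr(u,v),z)).round(4))
for n,u,v,z in [("tf",252,272,.049),("bat",404,200,.015),("decoy",298,288,.012),("red",367,155,.01),("green",411,254,.01),("scribe pt",258,129,.008),("scribe b",343,129,.008)]:
    w=onz("top",u,v,z);print(n,w.round(3),totray(q,w).round(3))
E
```

```text
[ 0.58047737 -0.01009435  1.34690545] [[ 0.2 -1.8]
 [-0.5  3.9]
 [ 7.   0.2]
 [ 8.2  1.1]
 [-0.  -1. ]
 [-1.9 -0.8]
 [-1.6  0.2]]
kc tl [-0.0022 -0.0168  0.022 ]
tr [-0.0189 -0.0205  0.022 ]
br [-0.0252  0.0155  0.022 ]
bl [-0.0082  0.0175  0.022 ]
edge [-0.1157  0.0538  0.048 ]
tf [0.471 0.073 0.049] [0.057 0.125 0.049]
bat [ 0.589 -0.175  0.015] [-0.159 -0.045  0.015]
decoy [0.444 0.003 0.012] [-0.018  0.136  0.012]
red [ 0.668 -0.115  0.01 ] [-0.083 -0.108  0.01 ]
green [ 0.499 -0.185  0.01 ] [-0.189  0.041  0.01 ]
scribe pt [0.716 0.073 0.008] [ 0.111 -0.114  0.008]
scribe b [ 0.715 -0.074  0.008] [-0.033 -0.145  0.008]
```

```bash
sed -i 's/(-9,-55,52)/(5,-55,52)/;s/(-9,55,52)/(5,55,52)/;s/(-38,-57,7)/(-38,-53,7)/;s/(-38,57,7)/(-38,53,7)/' h.py
python3 - <<'E'
from h import *
q,f=fit(); print(q,f.reshape(-1,2).round(1))
cr=lambda u,v:(u/4+170,v/4+130)
for n,u,v,z in[("kc tl",556,263,.022),("tr",597,263,.022),("br",593,350,.022),("bl",552,346,.022),("edge",793,487,.048),("barfoot1",278,257,.03),("barend",247,350,.046),("barend",302,125,.046)]:
    print(n,totray(q,onz("top",*cr(u,v),z)).round(4))
E
```

```text
[ 0.57940785 -0.01137541  1.34135223] [[ 0.6  1.2]
 [ 0.6  2.3]
 [-0.5 -1. ]
 [ 0.2 -0.2]
 [ 0.6 -0.3]
 [-0.8 -0.7]
 [-0.9  0.2]]
kc tl [-0.0006 -0.0176  0.022 ]
tr [-0.0173 -0.0214  0.022 ]
br [-0.0238  0.0146  0.022 ]
bl [-0.0068  0.0167  0.022 ]
edge [-0.1145  0.0524  0.048 ]
barfoot1 [0.112  0.0064 0.03  ]
barend [0.1114 0.0474 0.046 ]
barend [ 0.1119 -0.0472  0.046 ]
```

Call:
apply_moves --series "0 0 0 -0.113 -1;0 0 0 -0.113 -1;0 0 0 -0.113 -1;0 0 0 -0.113 -1;0 0 0 -0.113 -1;0 0 0 -0.113 -1;0 0 0 -0.113 -1;0 0 0 -0.113 -1"

```text
time: 1.1
tool_pos: [0.2463, -0.5194, 0.4041]
tcp_rot: [-2.451, -1.963, -0.001]
contact_force: [0.2, -0.5, -0.8]
gripper_width: -0.0002
gripper_force: 0.0
```

```bash
cat >> h.py <<'E'
Q=np.array([.57941,-.01138,1.34135])
def st(): # fingertip position in tray frame (tool vertical), mm, and tool x angle minus tray x angle
    o=ctrl.get_obs(); M=R.from_rotvec(o["tcp_rot"]).as_matrix(); t=o["tool_pos"]+M@[0,0,.173]
    return (totray(Q,t)*1e3).round(1),round(np.arctan2(M[1,0],M[0,0])-Q[2],3),np.array(o["contact_force"]).round(1),o["time"]
E
python3 - <<'E'
from h import *
print(st())
E
```

```text
(array([-570.3,  209. ,  231.1]), np.float64(0.009), array([ 0.2, -0.5, -0.8]), 1.1)
```

Call:
apply_moves --series "32 13 6 0.009 -1;32 13 6 0 -1;32 13 6 0 -1;32 13 6 0 -1;32 13 6 0 -1;32 13 6 0 -1;32 13 6 0 -1;32 13 6 0 -1"

```text
time: 2.1
tool_pos: [0.4068, -0.2932, 0.3562]
tcp_rot: [-2.464, -1.948, 0.0]
contact_force: [1.4, -0.0, -0.9]
gripper_width: -0.0002
gripper_force: 0.0
```

Call:
apply_moves --series "32 13 6 0 -1;32 13 6 0 -1;32 13 6 0 -1;32 13 6 0 -1;32 13 6 0 -1;32 13 6 0 -1;32 13 6 0 -1;32 13 6 0 -1"

```text
time: 3.1
tool_pos: [0.5671, -0.0682, 0.3081]
tcp_rot: [-2.464, -1.948, 0.001]
contact_force: [0.2, -0.5, -0.5]
gripper_width: -0.0004
gripper_force: 0.0
```

Run:
```python
from h import *
print(st())
```

```text
(array([-58.2,  -0.8, 135.1]), np.float64(-0.003), array([ 0.2, -0.5, -0.5]), 3.1)
```

Call:
apply_moves --series "0 0 20 0 -1;0 0 20 0 -1;0 0 20 0 -1;0 0 20 0 -1;0 0 20 0 -1;2 0 12 0 -1;3 0 8 0 -1;0 0 0 0 -1"

```text
time: 4.1
tool_pos: [0.5678, -0.0641, 0.1883]
tcp_rot: [-2.464, -1.948, 0.001]
contact_force: [0.8, 0.1, 0.0]
gripper_width: 0.0002
gripper_force: 0.0
```

Run:
```python
from h import *
print(st())
a=ctrl.camera("top")[150:270,220:380];b=ctrl.camera("side")[180:270,270:430]
f=lambda i:cv2.resize(i,None,fx=4,fy=4,interpolation=cv2.INTER_CUBIC)
cv2.imwrite("pics/d.png",np.vstack([cv2.resize(a,None,fx=2.5,fy=2.5,interpolation=2),cv2.resize(b,None,fx=2.5,fy=2.5,interpolation=2)]))
```

```text
(array([-53.9,  -0.5,  15.3]), np.float64(-0.003), array([0.8, 0.1, 0. ]), 4.1)
```

View pics/d.png

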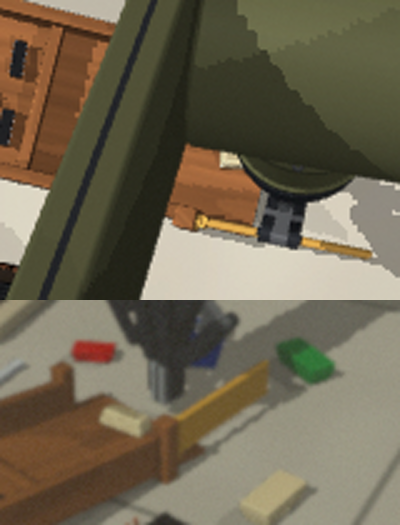

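The fingertips stand on the downhill side of the keycap, clear of the gate. I'm starting the push.

Call:
apply_moves --series "5 0.5 0 0 -1;5 0.5 0 0 -1;5 0 0 0 -1;5 0 -0.7 0 -1;5 0 -0.7 0 -1;5 0 -0.7 0 -1;5 0 -0.7 0 -1;5 0 -0.7 0 -1"

```text
time: 5.2
tool_pos: [0.5781, -0.0254, 0.1922]
tcp_rot: [2.465, 1.948, 0.0]
contact_force: [0.0, -0.3, 0.6]
gripper_width: 0.0002
gripper_force: 0.1
```

Run:
```python
from h import *
print(st())
b=ctrl.camera("side")[190:260,280:380]
cv2.imwrite("pics/e.png",cv2.resize(b,None,fx=5,fy=5,interpolation=2))
```

```text
(array([-13.9,  -2. ,  19.2]), np.float64(-0.004), array([ 0. , -0.3,  0.6]), 5.2)
```

View pics/e.png

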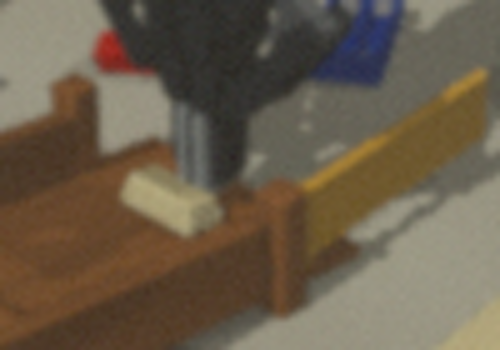

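The keycap is upright and flat against the fingers, with top corners at about (135,172), (160,165), (218,205) and (190,213) in the crop. I'll check its centre and yaw.

Run:
```python
from h import *
for u,v in[(130,176),(160,166),(218,206),(190,215)]:
    print(totray(Q,onz("side",280+u/5,190+v/5,.0265)).round(4))
for P in[(6-9,-20.5),(6+9,-20.5),(6+9,16.5),(6-9,16.5)]:
    print((proj("side",toworld(Q,(P[0]/1e3,P[1]/1e3,.0265)))-[280,190])*5)
```

```text
[ 0.0129 -0.0168  0.0265]
[ 0.0003 -0.0132  0.0265]
[0.0048 0.0222 0.0265]
[0.0161 0.0185 0.0265]
[152.70196482 155.62478939]
[119.19824422 174.67880726]
[188.06336356 211.68622691]
[221.5618109  191.54649448]
```

Call:
apply_moves --series "-2 0 0 0 -1;0 -4 0 0 -1;7 0 -0.8 0 -1;7 0 -1 0 -1;7 0 -1 0 -1;7 0 -1 0 -1;7 0 -1 0 -1;6 0 -0.8 0 -1"

```text
time: 6.25
tool_pos: [0.5833, 0.0138, 0.1979]
tcp_rot: [2.464, 1.949, 0.0]
contact_force: [-0.1, 1.0, -0.2]
gripper_width: -0.0006
gripper_force: 0.0
```

Call:
apply_moves --series "4 0 -0.6 0 -1;3 0 -0.4 0 -1;2 0 -0.3 0 -1;0 0 0 0 -1;-8 0 0 0 -1;-15 0 0 0 -1;-25 0 0 0 -1;-30 0 -10 0 -1"

```text
time: 7.25
tool_pos: [0.5663, -0.0553, 0.2085]
tcp_rot: [-2.463, -1.948, 0.002]
contact_force: [-0.1, -0.6, 1.1]
gripper_width: 0.0001
gripper_force: 0.0
```

Run:
```python
from h import *
print(st())
b=ctrl.camera("side")[190:260,280:380]
cv2.imwrite("pics/f.png",cv2.resize(b,None,fx=5,fy=5,interpolation=2))
```

```text
(array([-45.8,   3.1,  35.5]), np.float64(-0.003), array([-0.1, -0.6,  1.1]), 7.25)
```

View pics/f.png

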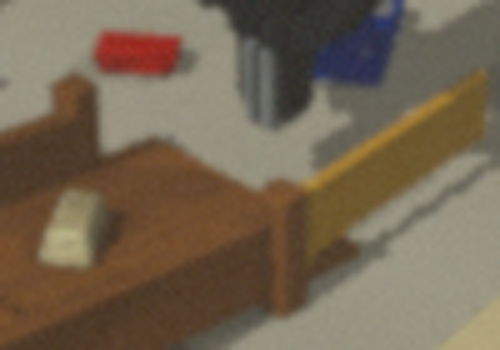

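The keycap is well up the tray but has turned. Its top face spans about (72,190), (103,196), (95,238), (50,232), with its lowest edge at (40–90,265). I'll compute where it lies.

Run:
```python
from h import *
for u,v in[(72,190),(103,196),(95,238),(50,232)]:
    print("top",totray(Q,onz("side",280+u/5,190+v/5,.033)).round(4))
for u,v in[(40,262),(88,267),(110,215)]:
    print("bot",totray(Q,onz("side",280+u/5,190+v/5,.0195)).round(4))
t=ctrl.camera("top")[150:270,220:340]
cv2.imwrite("pics/g.png",cv2.resize(t,None,fx=4,fy=4,interpolation=2))
```

```text
top [ 0.0406 -0.0188  0.033 ]
top [ 0.0355 -0.0073  0.033 ]
top [0.056  0.0101 0.033 ]
top [ 0.0644 -0.0047  0.033 ]
bot [ 0.0672 -0.0082  0.0195]
bot [0.0575 0.0071 0.0195]
bot [ 0.0293 -0.0111  0.0195]
```

Centre is at about x 49, y -5 mm, and the rearmost corner is only at about 30 mm. One more gentle push, slightly to -y, should square it up and add margin.

Call:
apply_moves --series "20 5 4 0 -1;20 6 5 0 -1;15 0 4 0 -1;5 0 0 0 -1;4 0 -0.5 0 -1;4 0 -0.5 0 -1;4 0 -0.5 0 -1;4 0 -0.5 0 -1"

```text
time: 8.35
tool_pos: [0.5955, 0.0173, 0.1983]
tcp_rot: [2.465, 1.947, 0.0]
contact_force: [-0.5, -0.0, 0.6]
gripper_width: -0.0001
gripper_force: 0.1
```

Call:
apply_moves --series "4 0 -0.5 0 -1;3 0 -0.4 0 -1;2 0 -0.3 0 -1;0 0 0 0 -1;-8 0 0 0 -1;-20 0 0 0 -1;-30 0 -5 0 -1;-30 0 -10 0 -1"

```text
time: 9.35
tool_pos: [0.5763, -0.0613, 0.214]
tcp_rot: [-2.464, -1.947, 0.002]
contact_force: [0.1, -0.8, -0.0]
gripper_width: 0.0
gripper_force: 0.0
```

Run:
```python
from h import *
print(st())
b=ctrl.camera("side")[190:260,270:380]
cv2.imwrite("pics/i.png",cv2.resize(b,None,fx=5,fy=5,interpolation=2))
```

```text
(array([-49.4,  -8. ,  41. ]), np.float64(-0.004), array([ 0.1, -0.8, -0. ]), 9.35)
```

View pics/i.png

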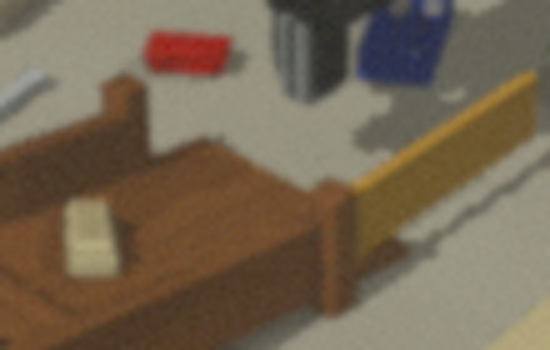

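The keycap lies flat, about (65–120, 200–275) in the crop, with its back end beyond x ≈ 45 mm. I'm moving over the gate to its outer side.

Call:
apply_moves --series "0 0 -20 0 -1;0 0 -20 0 -1;-12 -20 0 0 -1;-12 -25 0 0 -1;-12 -25 0 0 -1;-12 -21 0 0 -1;0 0 0 0 -1;0 0 15 0 -1"

```text
time: 10.4
tool_pos: [0.4789, -0.086, 0.2403]
tcp_rot: [2.463, 1.944, 0.005]
contact_force: [0.9, 0.1, -0.2]
gripper_width: -0.0005
gripper_force: 0.0
```

Call:
apply_moves --series "0 0 15 0 -1;0 0 15 0 -1;0 0 9 0 -1;0 0 0 0 -1;0 5 0 0 -1;0 5 0 0 -1;1 5 0 0 -1;1 5 0 0 -1"

```text
time: 11.4
tool_pos: [0.498, -0.0878, 0.2005]
tcp_rot: [2.464, 1.948, 0.0]
contact_force: [-0.4, -0.2, -0.4]
gripper_width: -0.0001
gripper_force: 0.2
```

Run:
```python
from h import *
print(st())
```

```text
(array([-93. ,  61.9,  27.5]), np.float64(-0.003), array([-0.4, -0.2, -0.4]), 11.4)
```

Call:
apply_moves --series "0 7 0 0 -1;0 7 0 0 -1;0 6 0 0 -1;3 6 0 0 -1;4 7 0 0 -1;5 7 0 0 -1;6 7 0 0 -1;6 5 0 0 -1"

```text
time: 12.4
tool_pos: [0.5544, -0.0761, 0.2003]
tcp_rot: [2.464, 1.948, 0.0]
contact_force: [0.3, -1.3, -0.5]
gripper_width: 0.0001
gripper_force: 0.2
```

Call:
apply_moves --series "6.5 4.5 0 0 -1;6.5 4.5 0 0 -1;6.5 4.5 0 0 -1;6 2 0 0 -1;6 2 0 0 -1;6 1 0 0 -1;5 1 0 0 -1;2 0 0 0 -1"

```text
time: 13.4
tool_pos: [0.5831, -0.0373, 0.2003]
tcp_rot: [2.464, 1.949, 0.0]
contact_force: [-0.2, -0.7, 0.3]
gripper_width: -0.0001
gripper_force: 0.2
```

Run:
```python
from h import *
print(st())
b=ctrl.camera("side")[180:260,270:390]
cv2.imwrite("pics/j.png",cv2.resize(b,None,fx=5,fy=5,interpolation=2))
```

```text
(array([-24.4,  -9.5,  27.3]), np.float64(-0.003), array([-0.2, -0.7,  0.3]), 13.4)
```

View pics/j.png

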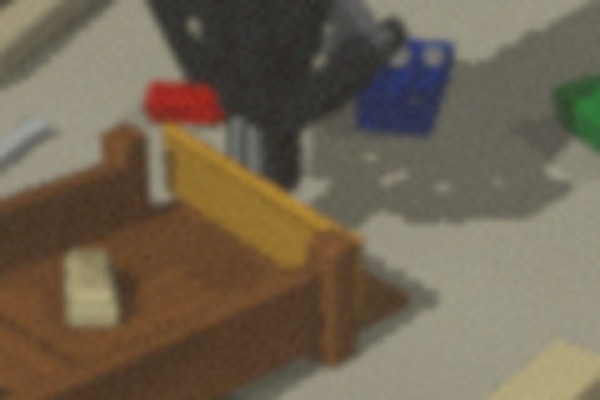

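Call:
apply_moves --series "-3 0 0 0 -1;0 10 0 0 -1;0 10 0 0 -1;3 0 0 0 -1;2 0 0 0 -1;2 0 0 0 -1;1 0 0 0 -1;0 0 0 0 -1"

```text
time: 14.45
tool_pos: [0.6034, -0.0372, 0.2003]
tcp_rot: [-2.464, -1.948, 0.0]
contact_force: [0.1, -0.1, 0.1]
gripper_width: 0.0001
gripper_force: 0.0
```

Call:
apply_moves --series "0.5 0 0 0 -1;0.5 0 0 0 -1;0 0 0 0 -1;0 0 0 0 -1;0 0 0 0 -1;0 0 0 0 -1;0 0 0 0 -1;0 0 0 0 -1"

```text
time: 15.45
tool_pos: [0.6038, -0.0364, 0.2003]
tcp_rot: [2.465, 1.948, -0.0]
contact_force: [-0.3, 0.3, -0.1]
gripper_width: -0.0
gripper_force: 0.1
```

Run:
```python
from h import *
print(st())
```

```text
(array([-18.9, -29.4,  27.3]), np.float64(-0.004), array([-0.3,  0.3, -0.1]), 15.45)
```

Call:
apply_moves --series "0.5 0 0 0 -1;0 0 0 0 -1;0.5 0 0 0 -1;0 0 0 0 -1;0.5 0 0 0 -1;0 0 0 0 -1;0.5 0 0 0 -1;0 0 0 0 -1"

```text
time: 16.45
tool_pos: [0.6042, -0.0348, 0.2003]
tcp_rot: [2.464, 1.948, -0.001]
contact_force: [-1.0, -3.0, 0.2]
gripper_width: 0.0001
gripper_force: 1.8
```

Call:
apply_moves --series "0.5 0 0 0 -1;0 0 0 0 -1;0.5 0 0 0 -1;0 0 0 0 -1;0 0 0 0 -1;0 0 0 0 -1;0 0 0 0 -1;0 0 0 0 -1"

```text
time: 17.45
tool_pos: [0.6043, -0.0345, 0.2003]
tcp_rot: [2.463, 1.948, -0.002]
contact_force: [-1.3, -7.0, 0.6]
gripper_width: 0.0001
gripper_force: 3.4
```

A firm 7 N stop shows the gate is against its post. I'm backing off and will check.

Call:
apply_moves --series "-3 0 0 0 -1;-10 0 0 0 -1;-20 0 0 0 -1;-20 0 0 0 -1;0 0 -30 0 -1;0 0 -40 0 -1;0 0 -40 0 -1;0 0 0 0 -1"

```text
time: 18.45
tool_pos: [0.5933, -0.0867, 0.3141]
tcp_rot: [2.461, 1.943, 0.008]
contact_force: [-0.1, -0.3, 0.3]
gripper_width: 0.0002
gripper_force: 0.0
```

Run:
```python
from h import *
print(st())
b=ctrl.camera("side")[170:310,210:400]
cv2.imwrite("pics/k.png",cv2.resize(b,None,fx=4,fy=4,interpolation=2))
```

```text
(array([-70.2, -32.1, 141.1]), np.float64(-0.005), array([-0.1, -0.3,  0.3]), 18.45)
```

View pics/k.png

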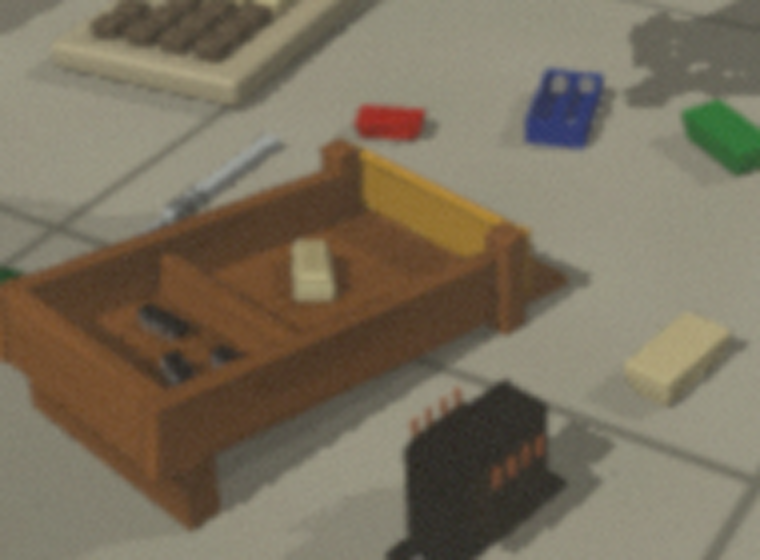

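The gate is shut against the far post at (360,165), and the keycap is flat at about (313,270). The other objects look undisturbed. I'll do one numeric check, then hand in if it passes.

Run:
```python
from h import *
P=[totray(Q,onz("side",210+u/4,170+v/4,z))for u,v,z in[(296,240,.034),(328,240,.034),(334,280,.034),(294,280,.034),(335,270,.020),(335,299,.020)]]
print(np.round(P,4))
if min(p[0] for p in P)>.032: print(ctrl.sign_off())
```

```text
[[ 0.059  -0.0271  0.034 ]
 [ 0.049  -0.0161  0.034 ]
 [ 0.0686  0.0093  0.034 ]
 [ 0.0806 -0.0039  0.034 ]
 [ 0.0502 -0.0113  0.02  ]
 [ 0.0655  0.0054  0.02  ]]
the job is handed in; nothing more can be done
None
```

The job is handed in: the keycap lies flat on the tray floor with its nearest visible corner about 49 mm inside the gateway, though turned at an angle to the tray. The brass gate is shut against its post, and the transformer, battery holder and scribe look undisturbed.

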